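Sweep the salvaged chips into the parts tray

TASK

Sweep the three black chips off the green cutting mat into the open front of the blue tray with your fingertips, pushing them along the surface without picking any of them up, until all three lie flat and right way up on the tray's floor, inside its walls. Leave the white connector, the roll of tape and the screwdriver where they are.

Things in the scene. Friction and masses are not known exactly. Their poses are not given: they have to be found in the camera images.
- mat: Green cutting mat, 200 mm (its x) by 340 mm (its y) and 3 mm thick, fixed to the table. Origin: centre of its underside, at table height (z = 0). Its +x edge is the one the tray stands against. The chips and the white connector lie on it in a row roughly along its y, with their centres about 70 mm apart (at least 54 mm) along y.
- tray: Fixed blue tray, 95 mm (its x) by 230 mm (y); walls 5 mm thick, 22 mm high on its +x, +y and -y sides; the -x side (to the robot) is fully open, 220 mm wide inside, and abuts the mat's +x edge, up to 50 mm off centre. Origin: centre of underside, z = 0; mouth at x = -47.5 mm, far wall's inside at +42.5 mm. Axes parallel to the mat's. Floor 2 mm thick: 1 mm below the mat's top, no lip.
- chip_a_center (a point): Black square chip package, 28 x 28 mm and 9 mm high, about 18 g (may be 30% lighter or 40% heavier), loose, lying flat on the green mat with any yaw. The point is its centre, 4.5 mm above its underside; z points up out of its top. All three black chips are alike; any of them may be anywhere in the row.
- chip_b_center (a point): Black square chip package, 28 x 28 mm and 9 mm high, about 18 g (may be 30% lighter or 40% heavier), loose, lying flat on the green mat with any yaw. The point is its centre, 4.5 mm above its underside; z points up out of its top. All three black chips are alike; any of them may be anywhere in the row.
- chip_c_center (a point): Black square chip package, 28 x 28 mm and 9 mm high, about 18 g (may be 30% lighter or 40% heavier), loose, lying flat on the green mat with any yaw. The point is its centre, 4.5 mm above its underside; z points up out of its top. All three black chips are alike; any of them may be anywhere in the row.
- connector_center (a point): White plastic connector block, 18 x 26 mm and 18 mm high, 25 g, loose, standing on the mat in the row of chips with any yaw. The point is its centre, 9 mm above its underside. To be left alone.
- tape_center (a point): Roll of beige tape lying flat on the table left (+y) of the mat, 64 mm across, 19 mm high, loose. The point is its centre. To be left alone.
- driver_grip (a point): Red-handled screwdriver, 200 mm long with a handle 100 mm long and 26 mm thick, lying on the table right (-y) of the mat, roughly along the mat's x with the handle towards the robot, loose. The point is in its handle, 60 mm from the handle's end. To be left alone.
Things that resemble listed ones, but are neither listed nor needed, are in the scene too. There is more than one size of the tray; the one meant has the size given above.

How it is judged:
By the outcome, as a careful person would: the job done as asked, in the order asked, and still so for the second after the job is handed in, with the robot touching nothing.
It also fails if it takes over 64 s, if anything falls off the work surface, if the arm or the gripper's body presses on something with over 40 N, if the wrist force passes 120 N, or if a joint passes its speed limit or range.

ROBOT

A 7-joint arm with a two-finger parallel gripper is mounted at the origin on the work surface. World frame = base frame: x ahead of the robot, y to its left, z up, the work surface at z = 0. Lengths are in m, angles in rad, forces in N, time in s.
With the tool pointing down it reaches from about 0.425 to 0.925 m from the base axis. Payload 6.8 kg.
Tool frame: the origin (TCP) lies on the centre line of the jaws, within the pads' length; the fingertips stand 14 mm ahead of it and the grasp point (between the pads) lies 5 mm behind it (manip.finger_overhang is the distance from the TCP to the fingertips, in m); z points along the fingers, x is the direction in which the jaws open and shut, and the axes are right-handed (so a half turn about z gives the same grasp; the last joint's range is limited). The gripper opens to 85 mm and grips with 20 to 120 N. Pads are 22 mm wide; open, the fingers measure 114 mm over their backs; the gripper's body (76 mm by 85 mm) begins 54 mm behind the grasp point. The pads swing forward as they close: fully open they stand 13 mm farther back than shut.
Start: joints at [1.016, 0.477, 0.022, 1.555, -0.011, 1.109, -0.083], TCP at [0.292, -0.609, 0.245] pointing down, gripper open.
Joint ranges: [-2.96, 2.96], [-0.34, 2.1], [-1.41, 1.46], [0.24, 2.44], [-1.37, 4.51], [0.17, 1.92], [-2.96, 2.96]. Speed limits (rad/s): [2.39, 2.39, 3.14, 3.14, 3.14, 3.14, 3.14].

INTERFACE

Orientations are given as a rotation vector (axis times angle).
In Python, from cell import manip, eyes, order, spotter gives the robot as it stands. The module is installed in compiled form; this text tells all that it offers.
- The arm moves only by the tool play_rows, never from a script. Its arguments are lists of equal length, an entry for each row: "xyz": the shift along the tool's x, y, z normalised to -1 to 1, where 1 is 0.025 m, a list of three; "twist": the turn, a rotation vector about the tool's x, y, z normalised to -1 to 1, where 1 is 0.1 rad, a list of three. In form: {"xyz": [[tx, ty, tz], ...], "twist": [[ax, ay, az], ...]}. A call has 1 to 10 rows; each row shifts and turns the pose as measured when the row begins, along the tool's axes as they then stand; what a row does not reach is not made up. A row lasts 1/12 s, in which the tool goes at most 41.7 mm and 7.16 degrees, less where a joint would pass 70% of its speed; a pose out of reach is approached as far as the arm can. A call with a number of a shift or a turn outside -1 to 1 is refused whole. A call with a gripper value outside its range is refused whole. "fingers" is the gripper's target within -1 to 1 (fully open at 1, half-way at 0, shut at -1), set as the call begins (left out, the last holds). The fingers move at their own pace and stop on an object; "grip_force" is the grip in N (left out, the last holds). Time passes only in rows, so rows that do not move let the fingers close. It gives the time, the measured TCP pose, the force and the opening at its end, in the units of the state.
- manip.read_state(): the state, without advancing time (a new reading comes with each control period).
- eyes.get_image(name): name is "side" or "top" or "wrist"; returns the picture (384x512x3 uint8, red, green, blue); there is no depth.
- eyes.camera_model(name): a dict with "vertical_fov" (degrees; the focal length in pixels is half the picture's height over the tangent of half this angle, whatever the lens; pixels are square), "cx", "cy" (the principal point, pixels), "xyz" and "attitude" of the camera in the world. Camera axes: x right, y up, looking along -z (the intrinsics and any distortion apply to the point x, -y, -z); pixel columns grow to the right and rows downward; lengths in m; the calibration is good to about 2 mm. A picture is of the moment at which its call begins: read the wrist's pose just before it. camera_model takes no time and is no camera call; for the wrist camera it gives the pose at the moment of the call.
- order.close_job(): hands the job in, once; it reports no verdict.
Trained networks look in the newest picture that a camera, given by its name, has taken for a name from the list of things; names that differ only in an ending like _2 or _b are one class to them, and where a whole thing is asked for, a point or a joint stands for the part that bears it (a point fixed in the world has none). Each returns a list of dicts, best first, with "conf" (0 to 1); they miss things now and then, are a little off and sometimes report something else, mostly with a low value. They report only what shows in the picture. A call takes as long as a camera call. They do not tell look-alikes from the thing itself.
- spotter.masks_of(name, camera): "region" (384x512 bool, what is visible of it) and "rect" ([centre column, centre row, width, height] in pixels, round what is visible of it).
The state is a dict: "time_s": time; "joint_positions": joint angles; "qd": joint speeds; "joint_efforts": joint torques, N m; "position": TCP position; "tool_rot": TCP orientation; "wrist_force": force on the tool from outside, world axes, zero at the start; "moment": the same for the moment, N m; "gripper_width": opening from 0.0 (shut) to 1.0 (fully open).
Only numpy, scipy, OpenCV 4.12 (cv2) and the standard library are available. Lean on these libraries where they do the work, as an engineer would, in place of code of your own. Each camera call takes 0.05 s, during which the arm holds its last target. There are 200 camera calls.

## Working session

There is one attempt and no reset: what is moved stays moved. The work goes in short steps, Python scripts to look and compute and a tool call to move; the robot and the scene stay as the last step left them, time stands still between calls to the robot, and variables do not carry over. Pictures are saved under pics/ and viewed, about 8 in all and at most 12, crops included, and the job is handed in when it is done.

Besides the shell and the picture viewer there is one more tool, called as name(argument=value, ...) on one line, values as JSON. play_rows: Moves the arm, as the interface text tells. Its arguments: {"type":"object","properties":{"xyz":{"type":"array","items":{"type":"array","items":{"type":"number"}}},"twist":{"type":"array","items":{"type":"array","items":{"type":"number"}}},"fingers":{"type":"number"},"grip_force":{"type":"number"}},"required":["xyz","twist"]}

```bash
mkdir -p pics
cat > h.py <<'E'
import numpy as np, cv2
from scipy.spatial.transform import Rotation as R
from cell import manip, eyes, order, spotter
def shot(cam,fn=None):
    im=eyes.get_image(cam)
    if fn: cv2.imwrite('pics/'+fn,im[:,:,::-1])
    return im
def att(a):
    a=np.array(a,float)
    return a if a.shape==(3,3) else (R.from_rotvec(a).as_matrix() if a.size==3 else R.from_quat(a).as_matrix())
def px2w(cam,u,v,z,m=None):
    m=m or eyes.camera_model(cam); f=192/np.tan(np.radians(m['vertical_fov'])/2)
    d=att(m['attitude'])@np.array([(u-m['cx'])/f,-(v-m['cy'])/f,-1]); c=np.array(m['xyz'])
    return (c+d*(z-c[2])/d[2])
E
python3 - <<'E'
from h import *
for c in ['top','side','wrist']: print(c,eyes.camera_model(c))
shot('top','top0.png'); 
for n in ['chip_a_center','connector_center','tray','mat']:
    for d in spotter.masks_of(n,'top'): print(n,round(d['conf'],2),np.round(d['rect'],1),px2w('top',*d['rect'][:2],0.01).round(3))
shot('side','side0.png')
s=manip.read_state(); print({k:np.round(v,3) for k,v in s.items()},manip.finger_overhang)
E
```

```text
top {'vertical_fov': 47.96309335552198, 'cx': 251.6521579392189, 'cy': 195.6327485613628, 'xyz': array([ 3.82015604e-01, -7.10445658e-04,  1.27899470e+00]), 'attitude': array([ 0.10367537, -0.11520598, -1.56718915])}
side {'vertical_fov': 51.89219139125165, 'cx': 254.07233281115643, 'cy': 192.971473934563, 'xyz': array([ 0.52962335, -0.66078924,  0.77777074]), 'attitude': array([ 0.73060686, -0.02091919, -0.02386296])}
wrist {'vertical_fov': 59.827279279574135, 'cx': 253.88654496978762, 'cy': 195.81418252411572, 'xyz': array([ 0.35975475, -0.57529165,  0.37288675]), 'attitude': array([-0.26802197,  0.17267344, -1.11465177])}
chip_a_center 0.42 [236.6 231.2  14.6  16.7] [0.455 0.034 0.01 ]
connector_center 0.55 [256.4 217.1   9.8   7.4] [ 0.496 -0.024  0.01 ]
tray 0.77 [358.1 281.2  62.3  37.3] [ 0.31  -0.318  0.01 ]
tray 0.69 [230.4 166.4  80.1  39.1] [0.648 0.054 0.01 ]
tray 0.62 [306.9 120.8  56.5  27.7] [ 0.79  -0.178  0.01 ]
tray 0.47 [238.9 232.3  12.   13.2] [0.451 0.027 0.01 ]
tray 0.44 [280.9 211.6  12.5  12.5] [ 0.513 -0.096  0.01 ]
mat 0.98 [247.1 214.8 119.2  76.2] [0.503 0.003 0.01 ]
{'time_s': np.float64(0.3), 'joint_positions': array([ 1.016,  0.477,  0.022,  1.556, -0.011,  1.109, -0.083]), 'qd': array([ 0.001, -0.002,  0.003, -0.003,  0.   , -0.002,  0.001]), 'joint_efforts': array([-3.0000e-03, -5.9567e+01,  1.6030e+00, -2.8100e+01,  1.2000e-02,
        6.0000e-03, -0.0000e+00]), 'position': array([ 0.292, -0.609,  0.245]), 'tool_rot': array([-2.658e+00,  1.674e+00,  1.000e-03]), 'wrist_force': array([ 0.169, -0.509, -0.14 ]), 'moment': array([-0.002,  0.003, -0.057]), 'gripper_width': np.float64(0.997)} 0.014
```

View pics/top0.png

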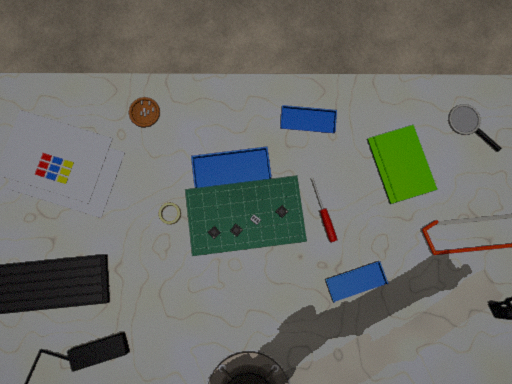

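View pics/side0.png

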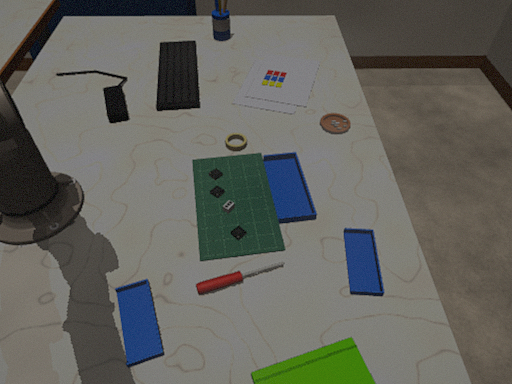

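The top view shows the mat (corners near 186,190 / 298,177 / 306,242 / 191,255) and the target tray at (231,167). The chips are at (214,232), (236,230) and (281,211), and the connector is at (256,219). The side view confirms this order. Next I'll measure them by segmentation in both views.

```bash
cat >> h.py <<'E'
def things(cam,im):
    f=im.astype(float); r,g,b=f[...,0],f[...,1],f[...,2]
    green=((g>1.25*r)&(g>1.05*b)&(g>30)&(g<160)).astype(np.uint8)
    n,l,s,c=cv2.connectedComponentsWithStats(cv2.morphologyEx(green,cv2.MORPH_CLOSE,np.ones((3,3))))
    best=max((i for i in range(1,n) if abs(c[i][0]-245)<60),key=lambda i:s[i,4])
    hull=cv2.convexHull(np.argwhere(l==best)[:,::-1].astype(np.int32))
    box=cv2.approxPolyDP(hull,8,True)[:,0]
    inside=cv2.fillPoly(np.zeros(green.shape,np.uint8),[hull],1)
    inside=cv2.erode(inside,np.ones((5,5)))
    out={'mat':[px2w(cam,*p,0.003)[:2].round(4) for p in box]}
    med=np.median(f[inside>0],axis=0)
    dark=((g<0.68*med[1])&(inside>0)).astype(np.uint8)
    for nm,mk,z in (('dark',dark,.0085),('white',((r>1.8*med[0]+20)&(inside>0)).astype(np.uint8),.014)):
        n,l,s,c=cv2.connectedComponentsWithStats(mk)
        out[nm]=[(s[i,4],c[i].round(1),px2w(cam,*c[i],z)[:2].round(4)) for i in range(1,n) if s[i,4]>15]
    blue=((b>1.5*r)&(b>1.3*g)&(b>50)).astype(np.uint8)
    n,l,s,c=cv2.connectedComponentsWithStats(blue)
    out['blue']=[(s[i,4],c[i].round(1),[px2w(cam,*p,.01)[:2].round(3).tolist() for p in cv2.boxPoints(cv2.minAreaRect(np.argwhere(l==i)[:,::-1].astype(np.float32)))]) for i in range(1,n) if s[i,4]>300]
    return out
E
python3 - <<'E'
from h import *
for c in ['top','side']:
    im=cv2.imread(f'pics/{c}0.png')[:,:,::-1]
    for k,v in things(c,im).items():
        print(c,k); [print('   ',x) for x in v]
E
```

```text
top mat
    [ 0.4293 -0.1702]
    [0.3854 0.1644]
    [0.5778 0.1891]
    [ 0.6208 -0.1464]
top dark
    (np.int32(88), array([281. , 211.2]), array([ 0.5138, -0.0968]))
    (np.int32(81), array([235.6, 229.7]), array([0.4591, 0.0371]))
    (np.int32(82), array([213.6, 231.7]), array([0.453 , 0.1015]))
top white
    (np.int32(36), array([254.8, 219. ]), array([ 0.4903, -0.0193]))
top blue
    (np.int32(1276), array([308.2, 118.9]), [[0.767, -0.095], [0.842, -0.102], [0.826, -0.271], [0.752, -0.262]])
    (np.int32(2504), array([230.6, 166.9]), [[0.682, 0.174], [0.712, -0.057], [0.613, -0.069], [0.584, 0.16]])
    (np.int32(1393), array([356.2, 281. ]), [[0.316, -0.222], [0.372, -0.384], [0.305, -0.405], [0.251, -0.244]])
side mat
    [ 0.6231 -0.1443]
    [ 0.4309 -0.17  ]
    [0.3882 0.1625]
    [0.5799 0.1885]
side dark
    (np.int32(92), array([215.5, 173.7]), array([0.4546, 0.1009]))
    (np.int32(111), array([216.9, 191.4]), array([0.4606, 0.0359]))
    (np.int32(23), array([230.7, 208.3]), array([ 0.4975, -0.0226]))
    (np.int32(132), array([238.1, 232.5]), array([ 0.5158, -0.0983]))
side white
side blue
    (np.int32(2208), array([287.9, 187.4]), [[0.582, 0.169], [0.694, 0.209], [0.711, -0.046], [0.615, -0.075]])
    (np.int32(1889), array([362. , 261.8]), [[0.769, -0.092], [0.852, -0.082], [0.826, -0.263], [0.754, -0.27]])
    (np.int32(2627), array([138.5, 322.6]), [[0.24, -0.237], [0.318, -0.219], [0.374, -0.387], [0.305, -0.4]])
```

```bash
cat > plan.py <<'E'
# plan.py x y z push_deg : remaining move in tool axes (units of rows); push dir = -tool y
import sys
from h import *
s=manip.read_state(); p=np.array(s['position']); Rt=R.from_rotvec(s['tool_rot'])
x,y,z,psi=map(float,sys.argv[1:5])
a=np.radians(psi-90); G=np.array([[np.cos(a),np.sin(a),0],[np.sin(a),-np.cos(a),0],[0,0,-1]]).T
tw=(Rt.inv()*R.from_matrix(G)).as_rotvec()/.1
d=np.array([x,y,z])-p
print('t',round(float(s['time_s']),2),'pos',p.round(4),'force',np.round(s['wrist_force'],1),'grip',round(float(s['gripper_width']),3))
print('twist total',tw.round(2),' shift in present axes',(Rt.inv().apply(d)/.025).round(2),' after twist',(G.T@d/.025).round(2))
E
python3 plan.py .478 -.123 .12 34.4
```

```text
t 0.3 pos [ 0.2916 -0.6086  0.245 ] force [ 0.2 -0.5 -0.1] grip 0.997
twist total [ 0.    0.01 -1.54]  shift in present axes [-14.29 -15.12   5.01]  after twist [-11.81 -17.13   5.  ]
```

play_rows(xyz=[[0,0,0],[0,0,0],[-0.6,-0.86,0],[-0.6,-0.86,0],[-0.6,-0.86,0],[-0.6,-0.86,0],[-0.6,-0.86,0],[-0.6,-0.86,0],[-0.6,-0.86,0],[-0.6,-0.86,0]], twist=[[0,0,-0.77],[0,0,-0.77],[0,0,0],[0,0,0],[0,0,0],[0,0,0],[0,0,0],[0,0,0],[0,0,0],[0,0,0]], fingers=-0.65)

```text
time_s: 1.13
position: [0.362, -0.4104, 0.243]
tool_rot: [2.772, -1.469, -0.003]
wrist_force: [-0.1, -0.8, -0.2]
gripper_width: 0.177
```

play_rows(xyz=[[-0.6,-0.86,0],[-0.6,-0.86,0],[-0.6,-0.86,0],[-0.6,-0.86,0],[-0.6,-0.86,0],[-0.6,-0.86,0],[-0.6,-0.86,0],[-0.6,-0.86,0],[-0.6,-0.86,0],[-0.6,-0.86,0]], twist=[[0,0,0],[0,0,0],[0,0,0],[0,0,0],[0,0,0],[0,0,0],[0,0,0],[0,0,0],[0,0,0],[0,0,0]])

```text
time_s: 1.97
position: [0.4583, -0.1531, 0.2435]
tool_rot: [2.771, -1.47, 0.003]
wrist_force: [0.0, -0.5, 0.5]
gripper_width: 0.178
```

```bash
python3 plan.py .478 -.123 .06 34.4
```

```text
t 1.97 pos [ 0.4583 -0.1531  0.2435] force [ 0.  -0.5  0.5] grip 0.178
twist total [ 0.04 -0.04 -0.05]  shift in present axes [-0.59 -1.35  7.33]  after twist [-0.55 -1.33  7.34]
```

play_rows(xyz=[[-0.3,-0.68,0.4],[-0.29,-0.67,0.6],[0,0,0.8],[0,0,0.8],[0,0,0.8],[0,0,0.5],[0,0,0],[0,0,0]], twist=[[0,0,0],[0,0,0],[0,0,0],[0,0,0],[0,0,0],[0,0,0],[0,0,0],[0,0,0]])

```text
time_s: 2.63
position: [0.4841, -0.1119, 0.1451]
tool_rot: [-2.784, 1.454, -0.014]
wrist_force: [0.2, 0.0, 0.1]
gripper_width: 0.169
```

```bash
python3 plan.py .478 -.123 .06 34.4
python3 - <<'E'
from h import *
m=eyes.camera_model('wrist'); im=shot('wrist','w1.png')
for n in ['chip_a_center','connector_center']:
    for d in spotter.masks_of(n,'wrist'):
        v,u=np.argwhere(d['region']).mean(0); print(n,round(d['conf'],2),d['rect'],px2w('wrist',u,v,.010,m).round(4))
E
```

```text
t 2.63 pos [ 0.4841 -0.1119  0.1451] force [0.2 0.  0.1] grip 0.169
twist total [-0.05 -0.08  0.08]  shift in present axes [0.2  0.47 3.4 ]  after twist [0.23 0.45 3.4 ]
chip_a_center 0.63 [73.8, 107.1, 53.1, 44.0] [0.4608 0.0378 0.01  ]
chip_a_center 0.52 [259.9, 145.4, 35.5, 39.6] [ 0.5162 -0.096   0.01  ]
chip_a_center 0.19 [384.9, 203.1, 105.2, 196.2] [ 0.5164 -0.2198  0.01  ]
connector_center 0.57 [156.6, 116.2, 35.9, 40.1] [ 0.4903 -0.0172  0.01  ]
```

View pics/w1.png

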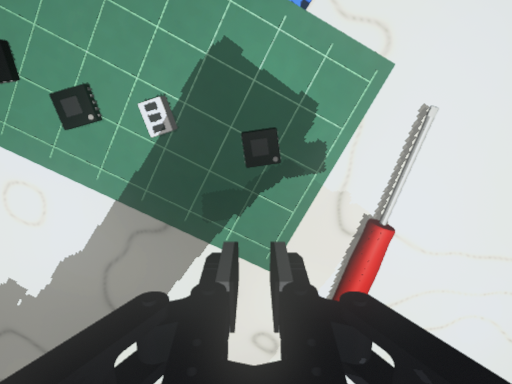

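The wrist view puts chip C at (260,147), face-on to the push direction and straight ahead of the tips at (230,243) and (280,243). B is at (76,107) and the connector at (156,116), both well clear. Lowering now.

play_rows(xyz=[[0.2,0.4,0.7],[0,0,0.8],[0,0,0.8],[0,0,0.8],[0,0,0.8],[0,0,0.3],[0,0,0],[0,0,0]], twist=[[0,0,0],[0,0,0],[0,0,0],[0,0,0],[0,0,0],[0,0,0],[0,0,0],[0,0,0]])

```text
time_s: 3.45
position: [0.4897, -0.1261, 0.0472]
tool_rot: [-2.776, 1.457, -0.05]
wrist_force: [0.9, 0.7, 0.2]
gripper_width: 0.176
```

```bash
python3 plan.py .4788 -.122 .0215 34.4
```

```text
t 3.45 pos [ 0.4897 -0.1261  0.0472] force [0.9 0.7 0.2] grip 0.176
twist total [-0.2  -0.25  0.04]  shift in present axes [-0.41  0.29  1.01]  after twist [-0.38  0.27  1.03]
```

play_rows(xyz=[[-0.4,0.3,0],[0,0,0],[0,0,0.4],[0,0,0.4],[0,0,0.1],[0,0,0]], twist=[[-0.2,-0.25,0],[0,0,0],[0,0,0],[0,0,0],[0,0,0],[0,0,0]])

```text
time_s: 3.95
position: [0.4832, -0.1234, 0.0278]
tool_rot: [-2.779, 1.459, -0.019]
wrist_force: [-0.2, 0.3, 0.0]
gripper_width: 0.178
```

```bash
python3 plan.py .4788 -.122 .0195 34.4
```

```text
t 3.95 pos [ 0.4832 -0.1234  0.0278] force [-0.2  0.3  0. ] grip 0.178
twist total [-0.08 -0.09  0.03]  shift in present axes [-0.15  0.11  0.33]  after twist [-0.14  0.11  0.33]
```

Feel for the mat in small steps.

play_rows(xyz=[[-0.15,0.1,0.1],[0,0,0.15],[0,0,0.1],[0,0,0]], twist=[[-0.08,-0.09,0],[0,0,0],[0,0,0],[0,0,0]])

```text
time_s: 4.28
position: [0.4786, -0.1215, 0.0177]
tool_rot: [2.781, -1.46, -0.002]
wrist_force: [0.3, -0.0, 0.8]
gripper_width: 0.175
```

play_rows(xyz=[[0,0,0.12],[0,0,0]], twist=[[0,0,0],[0,0,0]])

```text
time_s: 4.45
position: [0.4794, -0.1216, 0.0182]
tool_rot: [2.78, -1.46, -0.0]
wrist_force: [0.3, 0.4, -0.3]
gripper_width: 0.18
```

```bash
python3 plan.py .4788 -.122 .0195 34.4
```

```text
t 4.45 pos [ 0.4794 -0.1216  0.0182] force [ 0.3  0.4 -0.3] grip 0.18
twist total [ 0.02 -0.01  0.03]  shift in present axes [-0.    0.03 -0.05]  after twist [-0.    0.03 -0.05]
```

play_rows(xyz=[[0,-0.2,-0.05],[0,-0.3,0],[0,-0.3,0],[0,-0.3,0],[0,-0.3,0],[0,-0.3,0],[0,-0.3,0],[0,-0.3,0]], twist=[[0,0,0],[0,0,0],[0,0,0],[0,0,0],[0,0,0],[0,0,0],[0,0,0],[0,0,0]])

```text
time_s: 5.12
position: [0.5311, -0.0862, 0.0193]
tool_rot: [2.779, -1.461, 0.0]
wrist_force: [-0.3, -1.4, -0.1]
gripper_width: 0.171
```

```bash
python3 plan.py .6314 -.0174 .0195 34.4
python3 - <<'E'
from h import *
im=shot('wrist','w2.png')
E
```

```text
t 5.12 pos [ 0.5311 -0.0862  0.0193] force [-0.3 -1.4 -0.1] grip 0.171
twist total [ 0.02 -0.01  0.03]  shift in present axes [ 0.01 -4.87 -0.02]  after twist [-0.   -4.87 -0.01]
```

View pics/w2.png

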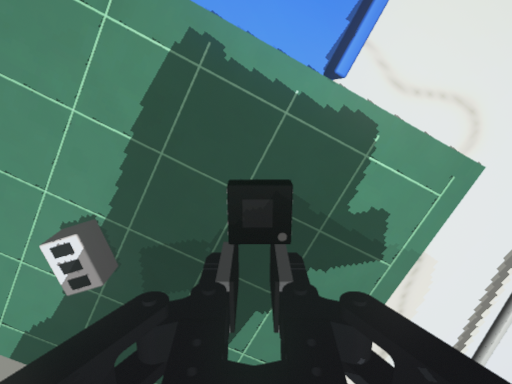

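The chip at (260,212) sits square on both tips. Its path straight up the image clears the tray wall end at (335,75). I'll keep pushing.

play_rows(xyz=[[0,-0.3,0],[0,-0.3,0],[0,-0.3,0],[0,-0.3,0],[0,-0.3,0],[0,-0.3,0],[0,-0.3,0],[0,-0.3,0]], twist=[[0,0,0],[0,0,0],[0,0,0],[0,0,0],[0,0,0],[0,0,0],[0,0,0],[0,0,0]])

```text
time_s: 5.83
position: [0.5861, -0.0477, 0.019]
tool_rot: [2.78, -1.46, 0.0]
wrist_force: [0.4, -1.0, -0.3]
gripper_width: 0.172
```

```bash
python3 plan.py .6314 -.0174 .0195 34.4
```

```text
t 5.83 pos [ 0.5861 -0.0477  0.019 ] force [ 0.4 -1.  -0.3] grip 0.172
twist total [ 0.01 -0.01  0.03]  shift in present axes [ 0.03 -2.18 -0.02]  after twist [ 0.02 -2.18 -0.02]
```

play_rows(xyz=[[0,-0.3,0],[0,-0.3,0],[0,-0.3,0],[0,-0.3,0],[0,-0.3,0],[0,-0.3,0],[0,-0.2,0],[0,0,0]], twist=[[0,0,0],[0,0,0],[0,0,0],[0,0,0],[0,0,0],[0,0,0],[0,0,0],[0,0,0]])

```text
time_s: 6.5
position: [0.6334, -0.0143, 0.0189]
tool_rot: [-2.782, 1.459, -0.001]
wrist_force: [0.3, 0.5, 0.1]
gripper_width: 0.174
```

```bash
python3 plan.py .6314 -.0174 .0195 34.4
python3 - <<'E'
from h import *
im=shot('wrist','w3.png')
E
```

```text
t 6.5 pos [ 0.6334 -0.0143  0.0189] force [0.3 0.5 0.1] grip 0.174
twist total [-0.01 -0.01  0.05]  shift in present axes [ 0.05  0.14 -0.02]  after twist [ 0.06  0.14 -0.02]
```

View pics/w3.png

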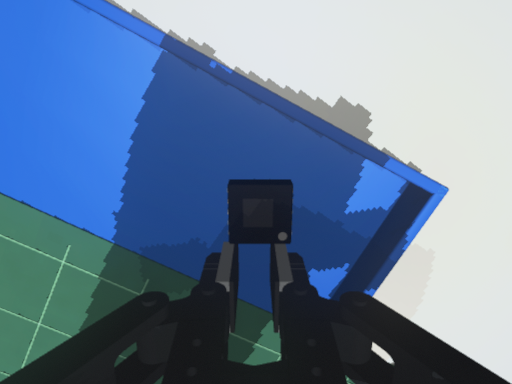

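Chip C lies flat in the middle of the tray at (260,212). Next I'll back off, lift and go behind chip B.

play_rows(xyz=[[0,0.3,0],[0,0.3,-0.3],[0,0.1,-0.8],[0,0,-0.8],[0,0,-0.8],[0,0,-0.4],[0,0,0]], twist=[[0,0,0],[0,0,0],[0,0,0.5],[0,0,1],[0,0,1],[0,0,1],[0,0,1]])

```text
time_s: 7.13
position: [0.6099, -0.0314, 0.0995]
tool_rot: [2.359, -2.065, -0.008]
wrist_force: [-0.7, 0.1, 0.1]
gripper_width: 0.177
```

```bash
python3 plan.py .416 .031 .08 7.4
```

```text
t 7.13 pos [ 0.6099 -0.0314  0.0995] force [-0.7  0.1  0.1] grip 0.177
twist total [ 0.08 -0.01  0.03]  shift in present axes [-3.5   7.35  0.84]  after twist [-3.47  7.37  0.78]
```

play_rows(xyz=[[-0.4,0.8,0],[-0.4,0.8,0],[-0.4,0.8,0],[-0.4,0.8,0],[-0.4,0.8,0],[-0.4,0.8,0],[-0.4,0.8,0],[-0.4,0.8,0.2],[-0.2,0.5,0.2],[0,0,0]], twist=[[0,0,0],[0,0,0],[0,0,0],[0,0,0],[0,0,0],[0,0,0],[0,0,0],[0,0,0],[0,0,0],[0,0,0]])

```text
time_s: 7.97
position: [0.4117, 0.0223, 0.0963]
tool_rot: [2.336, -2.089, 0.004]
wrist_force: [-0.7, -0.0, -0.4]
gripper_width: 0.176
```

```bash
python3 plan.py .416 .031 .06 7.4; python3 -c "
from h import *
print(np.round(manip.read_state()['joint_positions'],2))"
```

```text
t 7.97 pos [0.4117 0.0223 0.0963] force [-0.7 -0.  -0.4] grip 0.176
twist total [ 0.04 -0.07 -0.18]  shift in present axes [-0.34 -0.21  1.45]  after twist [-0.32 -0.21  1.45]
[-0.08  0.29 -0.15  2.27  0.09  0.59 -1.76]
```

play_rows(xyz=[[-0.3,-0.2,0.1],[0,0,0.4],[0,0,0.4],[0,0,0.4],[0,0,0.4],[0,0,0.2],[0,0,0]], twist=[[0.04,-0.07,-0.18],[0,0,0],[0,0,0],[0,0,0],[0,0,0],[0,0,0],[0,0,0]])

```text
time_s: 8.55
position: [0.4235, 0.0296, 0.0501]
tool_rot: [-2.352, 2.067, -0.01]
wrist_force: [-1.4, -0.0, 0.4]
gripper_width: 0.175
```

```bash
python3 plan.py .416 .031 .0195 7.4
python3 - <<'E'
from h import *
m=eyes.camera_model('wrist'); im=shot('wrist','w4.png')
for n in ['chip_a_center']:
    for d in spotter.masks_of(n,'wrist'):
        v,u=np.argwhere(d['region']).mean(0); print(n,round(d['conf'],2),d['rect'],px2w('wrist',u,v,.010,m).round(4))
E
```

```text
t 8.55 pos [0.4235 0.0296 0.0501] force [-1.4 -0.   0.4] grip 0.175
twist total [-0.12  0.02  0.  ]  shift in present axes [-0.09  0.31  1.22]  after twist [-0.1   0.29  1.22]
chip_a_center 0.72 [248.5, 169.9, 74.7, 77.3] [0.4607 0.0377 0.01  ]
```

View pics/w4.png

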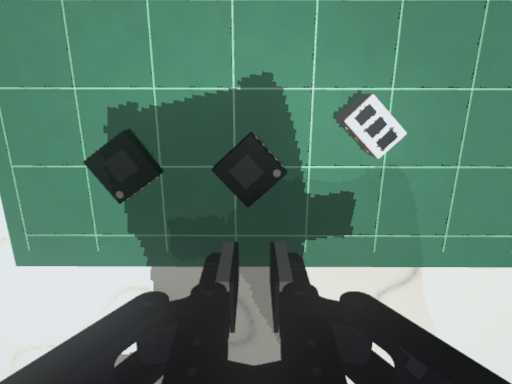

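Chip B at (249,170) lies diamond-wise with a corner toward the fingers, and A is the same at (123,165). The connector is at (374,126). The tip gap will hold B's corner.

play_rows(xyz=[[-0.16,0.28,0.1],[0,0,0.3],[0,0,0.3],[0,0,0.2],[0,0,0.1],[0,0,0]], twist=[[-0.12,0.02,0],[0,0,0],[0,0,0],[0,0,0],[0,0,0],[0,0,0]])

```text
time_s: 9.15
position: [0.4171, 0.0334, 0.0247]
tool_rot: [-2.359, 2.072, -0.003]
wrist_force: [0.1, 0.1, -0.3]
gripper_width: 0.172
```

```bash
python3 plan.py .416 .0319 .0195 7.4
```

```text
t 9.15 pos [0.4171 0.0334 0.0247] force [ 0.1  0.1 -0.3] grip 0.172
twist total [-0.03 -0.    0.  ]  shift in present axes [0.05 0.05 0.21]  after twist [0.05 0.05 0.21]
```

play_rows(xyz=[[0.05,0,0.2],[0,-0.1,0],[0,-0.2,0],[0,-0.3,0],[0,-0.3,0],[0,-0.3,0],[0,-0.3,0],[0,-0.3,0]], twist=[[0,0,0],[0,0,0],[0,0,0],[0,0,0],[0,0,0],[0,0,0],[0,0,0],[0,0,0]])

```text
time_s: 9.82
position: [0.4658, 0.0381, 0.0194]
tool_rot: [-2.359, 2.072, -0.003]
wrist_force: [-0.0, 0.6, -0.5]
gripper_width: 0.174
```

```bash
python3 plan.py .6238 .0587 .0195 7.4
python3 - <<'E'
from h import *
im=shot('wrist','w5.png')
E
```

```text
t 9.82 pos [0.4658 0.0381 0.0194] force [-0.   0.6 -0.5] grip 0.174
twist total [-0.03 -0.    0.  ]  shift in present axes [-0.   -6.37  0.01]  after twist [-0.   -6.37 -0.  ]
```

View pics/w5.png

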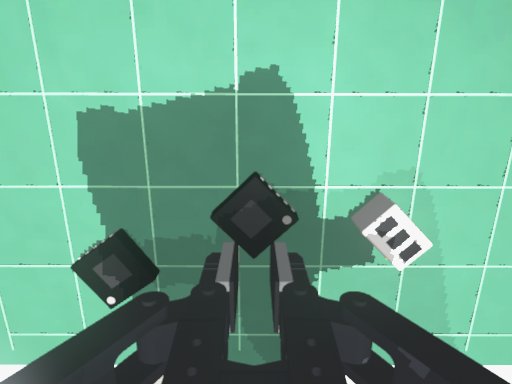

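B's corner is seated between the tips, with B at (254,215). The connector at (392,230) and A at (115,268) are untouched. I'll continue the push.

play_rows(xyz=[[0,-0.3,0],[0,-0.3,0],[0,-0.3,0],[0,-0.3,0],[0,-0.3,0],[0,-0.3,0],[0,-0.3,0],[0,-0.3,0],[0,-0.3,0],[0,-0.3,0]], twist=[[0,0,0],[0,0,0],[0,0,0],[0,0,0],[0,0,0],[0,0,0],[0,0,0],[0,0,0],[0,0,0],[0,0,0]])

```text
time_s: 10.7
position: [0.5492, 0.0489, 0.0198]
tool_rot: [-2.358, 2.072, -0.004]
wrist_force: [-0.4, -0.5, -0.7]
gripper_width: 0.173
```

```bash
python3 plan.py .6238 .0587 .0195 7.4
```

```text
t 10.7 pos [0.5492 0.0489 0.0198] force [-0.4 -0.5 -0.7] grip 0.173
twist total [-0.04 -0.   -0.  ]  shift in present axes [-0.   -3.01  0.02]  after twist [-0.   -3.01  0.01]
```

play_rows(xyz=[[0,-0.3,0],[0,-0.3,0],[0,-0.3,0],[0,-0.3,0],[0,-0.3,0],[0,-0.3,0],[0,-0.3,0],[0,-0.3,0],[0,-0.2,0],[0,0,0]], twist=[[0,0,0],[0,0,0],[0,0,0],[0,0,0],[0,0,0],[0,0,0],[0,0,0],[0,0,0],[0,0,0],[0,0,0]])

```text
time_s: 11.53
position: [0.6225, 0.0585, 0.0199]
tool_rot: [-2.357, 2.071, -0.005]
wrist_force: [0.7, 0.9, 0.2]
gripper_width: 0.173
```

```bash
python3 plan.py .6238 .0587 .0195 7.4
python3 - <<'E'
from h import *
im=shot('wrist','w6.png')
E
```

```text
t 11.53 pos [0.6225 0.0585 0.0199] force [0.7 0.9 0.2] grip 0.173
twist total [-0.05  0.   -0.  ]  shift in present axes [ 0.   -0.05  0.02]  after twist [ 0.   -0.05  0.02]
```

View pics/w6.png

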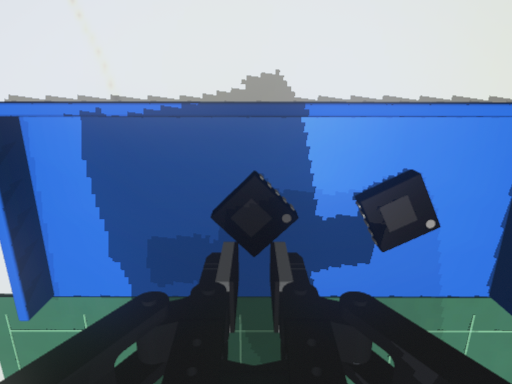

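B lies flat in the tray at (254,215), with C beside it at (400,210). Chip A is next.

play_rows(xyz=[[0,0.3,0],[0,0.3,-0.3],[0,0.3,-0.7],[0,0.5,-0.7],[0,0.7,-0.5],[-0.2,0.8,0],[-0.3,0.8,0],[-0.3,0.8,0],[-0.3,0.8,0],[-0.3,0.8,0]], twist=[[0,0,0],[0,0,0],[0,0,0],[0,0,0],[0,0,0],[0,0,0],[0,0,0],[0,0,0],[0,0,0],[0,0,0]])

```text
time_s: 12.42
position: [0.453, 0.0699, 0.0799]
tool_rot: [-2.354, 2.077, -0.007]
wrist_force: [0.7, -0.2, -0.3]
gripper_width: 0.175
```

```bash
python3 plan.py .4138 .0963 .06 7.4
```

```text
t 12.42 pos [0.453  0.0699 0.0799] force [ 0.7 -0.2 -0.3] grip 0.175
twist total [-0.04 -0.02 -0.04]  shift in present axes [-1.25  1.43  0.79]  after twist [-1.25  1.42  0.8 ]
```

play_rows(xyz=[[-0.4,0.4,0],[-0.4,0.4,0],[-0.3,0.3,0],[0,0,0.2],[0,0,0.2],[0,0,0.2],[0,0,0]], twist=[[0,0,0],[0,0,0],[0,0,0],[0,0,0],[0,0,0],[0,0,0],[0,0,0]])

```text
time_s: 13.0
position: [0.4113, 0.0919, 0.0656]
tool_rot: [2.357, -2.075, 0.007]
wrist_force: [-0.1, 0.0, -0.7]
gripper_width: 0.177
```

```bash
python3 plan.py .4138 .0963 .0195 7.4
python3 - <<'E'
from h import *
m=eyes.camera_model('wrist'); im=shot('wrist','w7.png')
for d in spotter.masks_of('chip_a_center','wrist'):
        v,u=np.argwhere(d['region']).mean(0); print(round(d['conf'],2),d['rect'],px2w('wrist',u,v,.010,m).round(4))
E
```

```text
t 13.0 pos [0.4113 0.0919 0.0656] force [-0.1  0.  -0.7] grip 0.177
twist total [-0.02 -0.05 -0.02]  shift in present axes [-0.17 -0.12  1.84]  after twist [-0.16 -0.12  1.84]
```

play_rows(xyz=[[-0.16,-0.05,0.2],[0,0,0.4],[0,0,0.4],[0,0,0.3],[0,0,0.1],[0,0,0]], twist=[[0,0,0],[0,0,0],[0,0,0],[0,0,0],[0,0,0],[0,0,0]])

```text
time_s: 13.6
position: [0.4159, 0.0966, 0.0286]
tool_rot: [-2.353, 2.08, -0.009]
wrist_force: [-0.6, -0.8, -0.4]
gripper_width: 0.17
```

```bash
python3 plan.py .4138 .0963 .0195 7.4
python3 - <<'E'
from h import *
m=eyes.camera_model('wrist'); im=shot('wrist','w8.png')
for d in spotter.masks_of('chip_a_center','wrist'):
        v,u=np.argwhere(d['region']).mean(0); print(round(d['conf'],2),d['rect'],px2w('wrist',u,v,.010,m).round(4))
E
```

```text
t 13.6 pos [0.4159 0.0966 0.0286] force [-0.6 -0.8 -0.4] grip 0.17
twist total [-0.05 -0.04 -0.06]  shift in present axes [0.   0.09 0.36]  after twist [0.   0.09 0.36]
```

View pics/w8.png

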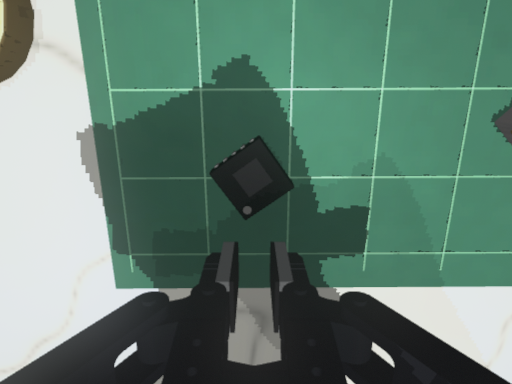

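A at (252,178) is centred in front of the tips to within about 1.5 mm. I'll lower and push.

play_rows(xyz=[[-0.05,0.05,0.2],[0,0,0.15],[0,-0.1,0],[0,-0.2,0],[0,-0.3,0],[0,-0.3,0],[0,-0.3,0],[0,-0.3,0],[0,-0.3,0],[0,-0.3,0]], twist=[[0,0,0],[0,0,0],[0,0,0],[0,0,0],[0,0,0],[0,0,0],[0,0,0],[0,0,0],[0,0,0],[0,0,0]])

```text
time_s: 14.53
position: [0.4727, 0.1051, 0.0215]
tool_rot: [-2.351, 2.078, -0.012]
wrist_force: [-0.8, 0.2, -0.7]
gripper_width: 0.175
```

```bash
python3 plan.py .6157 .1226 .0195 7.4
python3 - <<'E'
from h import *
im=shot('wrist','w9.png')
E
```

```text
t 14.53 pos [0.4727 0.1051 0.0215] force [-0.8  0.2 -0.7] grip 0.175
twist total [-0.08 -0.03 -0.06]  shift in present axes [ 0.01 -5.76  0.13]  after twist [ 0.04 -5.76  0.08]
```

View pics/w9.png

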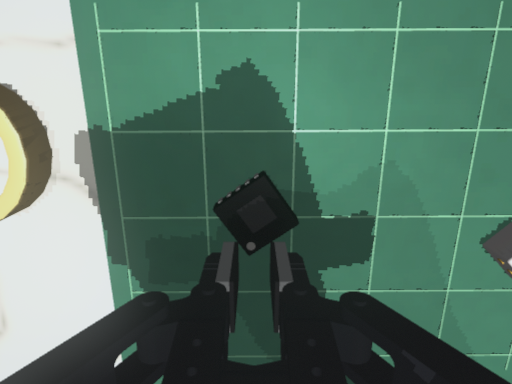

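A's corner is seated in the gap, with A at (255,213). The tape, with its edge at column 50, stays well outside the path.

play_rows(xyz=[[0,-0.3,0.06],[0,-0.3,0],[0,-0.3,0],[0,-0.3,0],[0,-0.3,0],[0,-0.3,0],[0,-0.3,0],[0,-0.3,0],[0,-0.3,0],[0,-0.3,0]], twist=[[-0.08,0,0],[0,0,0],[0,0,0],[0,0,0],[0,0,0],[0,0,0],[0,0,0],[0,0,0],[0,0,0],[0,0,0]])

```text
time_s: 15.42
position: [0.5549, 0.1151, 0.0201]
tool_rot: [2.352, -2.08, 0.004]
wrist_force: [0.3, 0.3, 1.1]
gripper_width: 0.177
```

```bash
python3 plan.py .6157 .1226 .0195 7.4
```

```text
t 15.42 pos [0.5549 0.1151 0.0201] force [0.3 0.3 1.1] grip 0.177
twist total [-0.01 -0.03 -0.07]  shift in present axes [-0.   -2.45  0.03]  after twist [ 0.01 -2.45  0.02]
```

play_rows(xyz=[[0,-0.3,0],[0,-0.3,0],[0,-0.3,0],[0,-0.3,0],[0,-0.3,0],[0,-0.3,0],[0,-0.3,0],[0,-0.1,0],[0,0,0]], twist=[[0,0,0],[0,0,0],[0,0,0],[0,0,0],[0,0,0],[0,0,0],[0,0,0],[0,0,0],[0,0,0]])

```text
time_s: 16.17
position: [0.6175, 0.1227, 0.02]
tool_rot: [2.353, -2.082, 0.005]
wrist_force: [0.4, 0.2, 0.4]
gripper_width: 0.172
```

play_rows(xyz=[[0,0.3,0],[0,0.3,-0.3],[0,0.2,-0.8],[0,0.2,-0.8],[0,0.2,-0.8],[0,0.5,-0.8],[0,0.5,-0.8],[0,0.5,-0.8],[0,0.3,-0.5],[0,0,0]], twist=[[0,0,0],[0,0,0],[0,0,0],[0,0,0],[0,0,0],[0,0,0],[0,0,0],[0,0,0],[0,0,0],[0,0,0]])

```text
time_s: 17.0
position: [0.5275, 0.1116, 0.1667]
tool_rot: [2.348, -2.073, -0.002]
wrist_force: [1.2, 0.3, 0.0]
gripper_width: 0.174
```

```bash
python3 plan.py .6157 .1226 .0195 7.4
python3 - <<'E'
from h import *
w=shot('wrist'); s=shot('side'); m=eyes.camera_model('wrist')
for c in ('wrist','side'):
  for n in ('chip_a_center','connector_center'):
    for d in spotter.masks_of(n,c): 
        v,u=np.argwhere(d['region']).mean(0); print(c,n,round(d['conf'],2),px2w(c,u,v,.010,m if c=='wrist' else None).round(4))
big=cv2.resize(s[120:300,170:340],None,fx=2.13,fy=2.13,interpolation=cv2.INTER_CUBIC)
W=cv2.resize(w,(430,383)); cv2.imwrite('pics/end.png',np.hstack([W,big[:383]])[:,:,::-1])
E
```

```text
t 17.0 pos [0.5275 0.1116 0.1667] force [1.2 0.3 0. ] grip 0.174
twist total [ 0.08 -0.05 -0.05]  shift in present axes [-0.03 -3.6   5.86]  after twist [ 0.02 -3.55  5.89]
wrist chip_a_center 0.61 [0.6449 0.0632 0.01  ]
wrist connector_center 0.73 [ 0.4911 -0.0183  0.01  ]
side chip_a_center 0.44 [0.6454 0.0591 0.01  ]
side connector_center 0.64 [ 0.4909 -0.0181  0.01  ]
```

View pics/end.png

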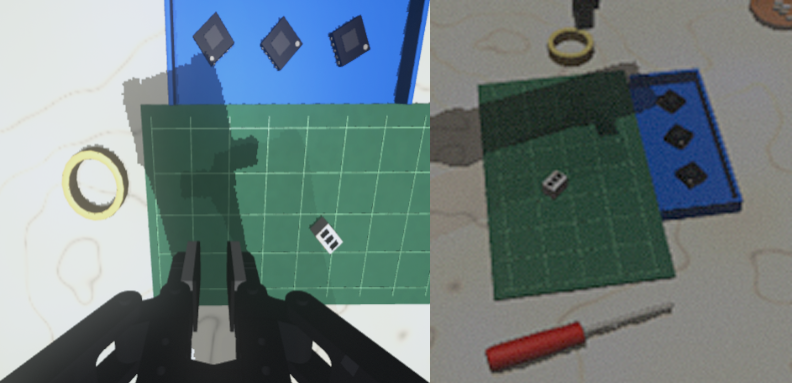

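All three chips lie flat in the tray (wrist view: (213,38), (281,43) and (350,40)), and the connector, tape and screwdriver look unmoved. The arm is clear, so I'm handing in.

```bash
python3 -c "
from h import *
print(order.close_job())"
```

```text
the job is handed in; nothing more can be done
None
```

All three black chips are in the blue tray, and the job was handed in at about 17 s of the 64 s allowed. I swept them in one at a time along the surface, with two slightly parted fingertips just above the mat.

**Chips:** the last wrist and side pictures show all three flat and right way up on the tray floor, inside the walls and spaced apart.

**Left alone:** the connector measures (0.491, -0.018), the same as before within 1–2 mm. The tape and screwdriver look unmoved by eye; I did not measure them.

**Forces and clearance:** the wrist force readings taken between moves stayed below about 2 N. The arm was about 15 cm above the surface and touching nothing at hand-in.

**Checks that disagreed:** in the last pictures the chip detector reported only the middle chip in each view, so the other two are confirmed by eye. It also missed chip A once before that push, so I placed the fingers using the first measurements and the wrist picture.

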